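Lock off the sander with a snap hook

TASK

Lock the sander off: pull the black-gripped slide on the sloping grey box all the way down its track to the lower stop, so that it no longer blocks the steel eye. Then take the snap hook out of its wooden rest, press its sprung gate onto the bar of the eye until the bar is inside the hook and the gate has sprung shut behind it, and leave the hook hanging there. Do not disturb the other things on the bench.

Things in the scene. Friction and masses are not known exactly. Their poses are not given: they have to be found in the camera images.
- lockoff_box: Fixed grey lock-off box on a dark steel stand. Origin: on the bench under the face centre; x level into the box, z up. Face 170 (along the slope) x 150 mm rises away from the robot at 35 deg: up-slope u = (0.819, 0, 0.574), normal n = (-0.574, 0, 0.819); its centre is 160 mm up. A hood, underside 120 mm above the eye bar, covers the eye and all behind: reach in along -n.
- eye_bar (a point): Centre of the eye's bar: an arch of round 9 mm steel bar, fixed to the face 35 mm up-slope of its centre. The bar runs level along the box's y, 62 mm off the face (square to it); the two legs of the arch are at y = +-34 mm. The clear room under the bar is 57 mm once the slide is down. The front edge of the hood, 150 mm wide, is 12 mm behind the bar (box x).
- slide (a joint): Slide of the isolator, m: 0 = up, its tongue stands under the eye bar and keeps the hook out; 0.040 = at the lower stop, eye free. Moves straight down the slope, along -u of the box, with 3 N of friction; stays where it is left. Starts between 0 and 0.008.
- slide_grip (a point): Middle of the slide's upright black grip, 45 mm off the face (along n): 24 mm wide along the box's y, 22 mm along the slope, from 25 to 59 mm off the face. With the slide up (0) it is 40 mm down-slope of the eye bar.
- snap_hook: Loose steel snap hook, 147 mm long, 16 mm thick (along its y), 0.15 kg. Origin: middle of its mouth end; z runs up along it. A U, mouth at z = 0: two legs at x = +-16 to +-25 mm, 32 mm apart inside, inner end at z = 58 mm. Above it a straight black grip, 26 mm along x, 16 mm along y, z = 75 to 135 mm, then a 20 mm round steel end. It stands upright in the rest, mouth down.
- gate (a joint): Sprung gate across the mouth of the snap hook, rad: 0 = shut, 1.35 = swung in. A 31 mm bar 6 mm thick, hinged at the leg at x = -16.5 mm, z = 11 mm of the hook; swings only inward (up into the U). A bar pressed on it opens it at about 6 N; the gate snaps shut behind a 9 mm bar once the bar's centre is deeper than z = 46 mm in the U (53 mm is fully in).
- hook_rest: Fixed wooden rest, foot 110 x 64 mm, pocket block 74 x 38 x 50 mm high, open on top, floor 12 mm up. Origin under its centre on the bench; the hook stands in the pocket with the same x and y axes, its lower 38 mm inside, with 3 to 4 mm of play.
- tin_wax: Bystander: round yellow tin, 77 mm across, 34 mm high, loose; origin under its centre.
- red_clampjaw: Bystander: small clamp head with a red knob, 30 x 60 x 80 mm high, loose; origin under its centre.
- tape_measure: Bystander: yellow tape measure, 68 x 76 x 37 mm, loose; origin under its centre.

How it is judged (in metres and radians):
On the way, in this order (a step that is already met when the one before it is completed fails the run):
1. the slide is pulled down to its lower stop (value of joint slide above 0.035 m), for 0.2 s.
2. the eye bar is inside the snap hook and the gate has sprung shut (value of joint slide above 0.035 m and z of eye_bar in the frame of snap_hook between 0.015 and 0.06 m and x of eye_bar in the frame of snap_hook between -0.017 and 0.017 m and y of eye_bar in the frame of snap_hook between -0.032 and 0.032 m and value of joint gate below 0.12 rad), for 0.2 s.
At the end, for the whole second after the job is handed in: The slide is within 5 mm of its lower stop, the eye bar is inside the U of the snap hook (between the gate and the inner end, between the legs), the gate is shut (under 0.12 rad), and the hook hangs there at rest (all of step 2 and linear speed of snap_hook below 0.03 m/s and velocity of joint gate below 0.5 rad/s); the robot touches nothing.
It fails at once if a bystander (tin, clamp head or tape measure) is moved by more than 20 mm (distance of any of tin_wax, red_clampjaw, tape_measure from where it was at the start of the episode above 0.02 m).
It also fails if it takes over 54 s, if anything falls off the work surface, if the arm or the gripper's body presses on something with over 40 N, if the wrist force passes 120 N, or if a joint passes its speed limit or range.

ROBOT

A 6-joint arm with a two-finger parallel gripper is mounted at the origin on a cart in front of the work surface, level with it; the furniture and walls round the work are solid. World frame = base frame: x ahead of the robot, y to its left, z up, the work surface at z = 0. Lengths are in mm, angles in rad, forces in N, time in s.
With the tool pointing down it reaches from about 250 to 775 mm from the base axis. Payload 8.9 kg.
Tool frame: the origin (TCP) lies on the centre line of the jaws, within the pads' length; the fingertips stand env.nose_length ahead of it and the grasp point (between the pads) lies 2 mm behind it (env.nose_length is the distance from the TCP to the fingertips, in mm); z points along the fingers, y is the line along which they close (so a half turn about z gives the same grasp; the last joint's range is limited). The gripper opens to 85 mm and grips with 20 to 120 N. Pads are 22 mm wide; open, the fingers measure 114 mm over their backs; the gripper's body (76 mm by 85 mm) begins 54 mm behind the grasp point. The pads swing forward as they close: fully open they stand 13 mm farther back than shut.
Start: joints at [-1.395, 0.291, -0.153, 1.127, 0, 1.431], TCP at [162.555, -499.199, 248.305] pointing down, gripper open.
Joint ranges: [-2.52, 2.52], [-0.91, 1.74], [-1.3, 1.37], [-1.96, 2.02], [-1.52, 1.47], [-3.14, 3.14]. Speed limits (rad/s): [2.22, 2.22, 2.79, 3.14, 3.14, 3.14].

INTERFACE

Orientations are given as a rotation vector (axis times angle).
In Python, from bench import env gives the robot as it stands. The module is installed in compiled form; this text tells all that it offers. Calls block until the motion is done:
- env.movep(position, orientation): joint-space move of the TCP to a pose.
- env.move_straight(position, attitude=None, speed=150): straight line of the TCP; attitude=None keeps the orientation; speed is the mean speed in mm/s.
- env.movej(angles): joint-space move.
- env.open_gripper() and env.grasp(newtons=None): open the fingers fully, or close them until they stop; newtons is the grip in N (None keeps the last).
- env.hold(seconds).
- env.inverse_kinematics(position, orientation): joint angles nearest the present ones, or None.
- env.read_camera(name): name is "side" or "top" or "wrist"; returns (picture, depth): 400x640x3 uint8, red, green, blue; 400x640 float32, mm along the optical axis (not along the pixel's ray), 0 where there is no reading.
- env.camera_info(name): a dict with "camera_matrix" (3x3 intrinsics, pixels), "rvec" (rotation vector, rad) and "tvec" (3), from world to camera coordinates, as OpenCV has them; the wrist camera has in their place "hand_eye" (4x4, takes a point from camera to tool coordinates, whose origin is the TCP and whose axes are the flange's). Camera axes: x right, y down, z forward; pixel columns grow to the right and rows downward; lengths in mm; the calibration is good to about 2 mm. A picture is of the moment at which its call begins: read the wrist's pose just before it. camera_info takes no time and is no camera call.
A pose or a line that the arm cannot do raises env.IKError and nothing moves.
- env.close_job(): hands the job in; it is judged then, once.
Readings, each from a call of its own:
- env.current_time_s(): time.
- env.current_q(): joint angles.
- env.current_joint_velocities(): joint speeds.
- env.current_joint_torque(): joint torques, N m.
- env.current_eef_pos(): TCP position.
- env.current_ee_rot(): TCP orientation.
- env.current_contact_force(): force on the tool from outside, world axes, zero at the start.
- env.current_torque(): the same for the moment, N m.
- env.current_finger_gap(): opening from 0.0 (shut) to 1.0 (fully open).
- env.current_grasp_force(): force on a finger pad.
Only numpy, scipy, OpenCV 4.12 (cv2) and the standard library are available. Lean on these libraries where they do the work, as an engineer would, in place of code of your own. Each camera call takes 0.05 s, during which the arm holds its last target. There are 200 camera calls.

## Working session

There is one attempt and no reset: what is moved stays moved. The work goes in short steps, each a Python script; the robot and the scene stay as the last script left them, time stands still between calls to the robot, and variables do not carry over. Pictures are saved under pics/ and viewed, at most 10 in all, crops included, and the job is handed in when it is done.

```bash
mkdir -p pics
cat > h.py <<'E'
import numpy as np, cv2
from scipy.spatial.transform import Rotation as R
from bench import env
def cloud(name):
    """picture, depth, world xyz per pixel (mm)"""
    ci=env.camera_info(name); p=np.array(env.current_eef_pos()); r=R.from_rotvec(env.current_ee_rot())
    im,d=env.read_camera(name); K=np.array(ci["camera_matrix"])
    v,u=np.mgrid[:400,:640]
    c=np.stack([(u-K[0,2])/K[0,0]*d,(v-K[1,2])/K[1,1]*d,d],-1).reshape(-1,3)
    if "hand_eye" in ci:
        H=np.array(ci["hand_eye"]); w=r.apply(c@H[:3,:3].T+H[:3,3])+p
    else:
        Rm=cv2.Rodrigues(np.array(ci["rvec"],float))[0]; w=(c-np.array(ci["tvec"]).ravel())@Rm
    w=w.reshape(400,640,3); w[d<=0]=np.nan
    return im,d,w
def save(n,im): cv2.imwrite(f"pics/{n}.png",im[...,::-1])
E
python3 - <<'E'
from h import *
for n in("top","side"):
    im,d,w=cloud(n); save(n,im); np.savez(f"{n}.npz",im=im,d=d,w=w)
print(env.nose_length, env.current_time_s(), env.current_ee_rot(), (d>0).mean())
E
```

```text
17.0 0.1 [-3.10160689e+00 -4.92233518e-01  2.00733909e-05] 0.9960546875
```

View pics/top.png

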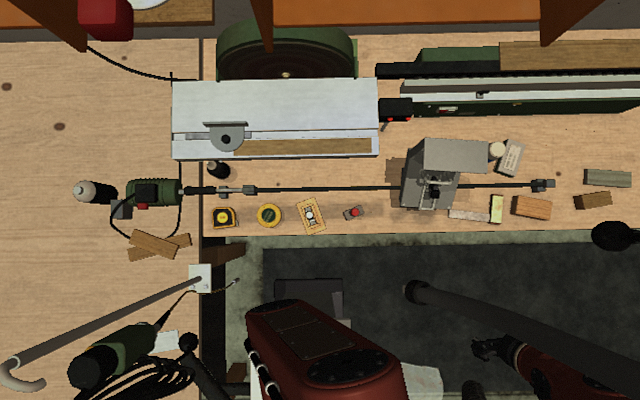

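View pics/side.png

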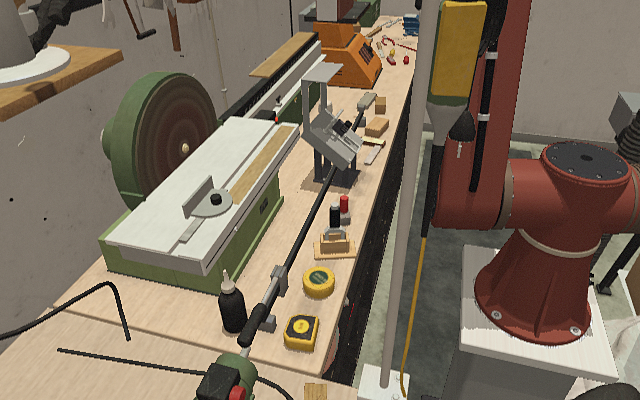

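Top: the box is at about (432,178), the hook in its rest at (310,215), the clamp at (354,212), the tin at (268,214) and the tape at (225,217). Side: the box is at (335,130), the rest at (333,243) and the clamp at (341,207).

Run:
```python
from h import *
t=np.load("top.npz"); s=np.load("side.npz")
np.set_printoptions(precision=1,suppress=True)
for n,p in dict(tape=(225,217),tin=(268,214),rest=(310,215),restcornerL=(297,203),bench=(330,225),clamp=(354,212),hood=(455,152),eye=(432,178),eye2=(440,190),box=(412,190),bar=(320,190)).items(): print(n,t["w"][p[1],p[0]])
for n,p in dict(rest=(333,243),tin=(319,280),eye=(345,127),boxface=(325,140)).items(): print("s",n,s["w"][p[1],p[0]])
a=t["im"][130:240,290:490]; b=s["im"][55:195,290:370]; c=s["im"][190:270,300:370]
A=cv2.resize(a,None,fx=4,fy=4,interpolation=2); save("c1",A[:, :])
B=cv2.resize(b,None,fx=4,fy=4,interpolation=2);C=cv2.resize(c,None,fx=6,fy=6,interpolation=2)
C2=np.zeros((560,420,3),np.uint8);C2[:480]=C; save("c2",np.hstack([B,C2]))
```

```text
tape [478.9 222.7  37.6]
tin [485.8  88.6  34.9]
rest [476.7 -45.8 155.3]
restcornerL [520.   -1.4  11.1]
bench [ 447.9 -105.7   -2. ]
clamp [ 485.3 -176.5   82.7]
hood [ 611.2 -390.9  356.5]
eye [ 571.6 -385.   184.8]
eye2 [ 541.1 -417.2  148. ]
box [ 543.  -338.5  143.5]
bar [nan nan nan]
s rest [476.5 -18.5  45.3]
s tin [480.3  97.4  29. ]
s eye [ 531.8 -371.7  192.1]
s boxface [ 580.9 -321.5  167.8]
```

View pics/c1.png

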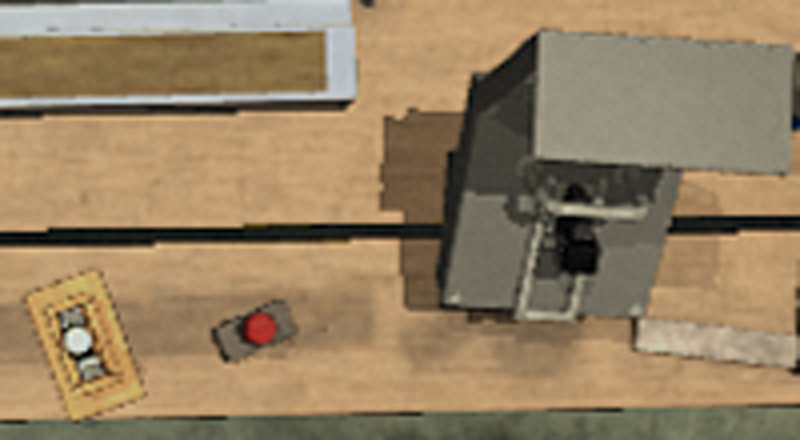

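View pics/c2.png

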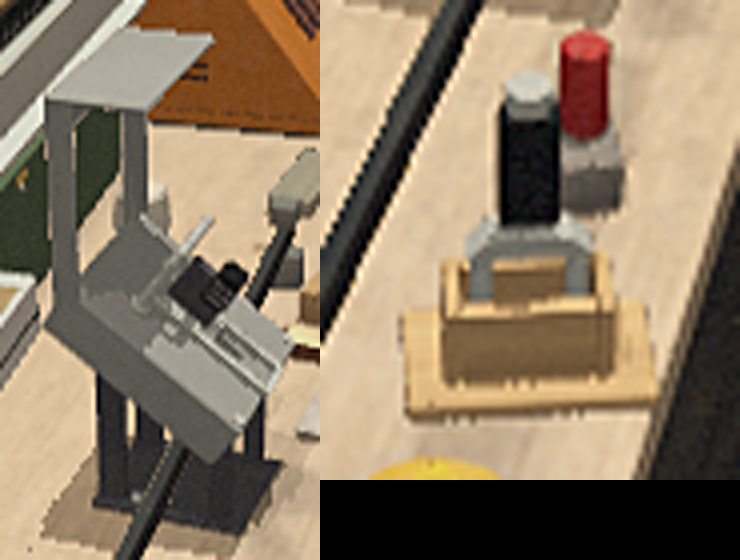

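Run:
```python
from h import *
np.set_printoptions(precision=3,suppress=True)
t=np.load("top.npz"); w=t["w"]
# face plane (below the eye, left + right of slide) - robust selection
P=w[178:206,400:462].reshape(-1,3); P=P[np.isfinite(P).all(1)]
best=None; rng=np.random.default_rng(0)
for _ in range(500):
    a,b,c=P[rng.choice(len(P),3,False)]; n=np.cross(b-a,c-a); l=np.linalg.norm(n)
    if l<50: continue
    n/=l; k=abs((P-a)@n)<3
    if best is None or k.sum()>best.sum(): best=k
Q=P[best]; m=Q.mean(0); n=np.linalg.svd(Q-m)[2][2]; n*=np.sign(n[2]); print("face n",n,"pt",m,len(Q),len(P), "yaw",np.arctan2(-n[1],-n[0]))
# hood
H=w[130:175,415:492].reshape(-1,3); k=(abs(H[:,2]-356)<8); H=H[k]; print("hood",cv2.minAreaRect(H[:,:2].astype(np.float32)),H[:,2].mean())
# rest block top & foot
G=w[195:240,290:332].reshape(-1,3)
for lo,hi in((6,16),(44,56),(80,170)):
    k=(G[:,2]>lo)&(G[:,2]<hi); print(lo,k.sum(),cv2.minAreaRect(G[k][:,:2].astype(np.float32)))
print(env.camera_info("wrist"))
yaw=np.arctan2(-n[1],-n[0])
x=np.array([np.cos(yaw),np.sin(yaw),0]); y=np.array([-x[1],x[0],0])
nn=-.574*x+np.array([0,0,.819])
for s in(1,-1):
    Rm=np.c_[np.cross(s*y,-nn),s*y,-nn]
    for d in (0,100,200):
        print(s,d,env.inverse_kinematics(np.array([545,-400,200])+nn*d,R.from_matrix(Rm).as_rotvec()))
```

```text
face n [-0.571  0.045  0.82 ] pt [ 534.559 -384.534  141.338] 934 1729 yaw -0.07948122540997489
hood ((603.9830932617188, -392.9065246582031), (150.57342529296875, 77.51663970947266), 85.24098205566406) 355.3103033639153
6 370 ((488.9706115722656, -40.18406677246094), (138.5183868408203, 70.66082763671875), 25.032785415649414)
44 156 ((477.8028564453125, -44.68157958984375), (74.04850006103516, 37.60477066040039), 19.4867000579834)
80 76 ((477.03094482421875, -43.28526306152344), (44.69160461425781, 18.61249542236328), 15.27994441986084)
{'camera_matrix': array([[294.673,   0.   , 320.239],
       [  0.   , 294.673, 201.197],
       [  0.   ,   0.   ,   1.   ]]), 'hand_eye': array([[   0.001,   -0.948,   -0.319,   82.93 ],
       [   1.   ,    0.001,    0.002,   -0.826],
       [  -0.001,   -0.319,    0.948, -127.058],
       [   0.   ,    0.   ,    0.   ,    1.   ]])}
1 0 [-0.944  0.317 -0.443  0.384  0.452 -0.765]
1 100 [-1.033  0.168 -0.399  0.619  0.487 -0.857]
1 200 [-1.137  0.055 -0.302  0.882  0.524 -0.968]
-1 0 [-0.944  0.317 -0.443  0.384  0.452  2.376]
-1 100 [-1.033  0.168 -0.399  0.619  0.487  2.284]
-1 200 [-1.137  0.055 -0.302  0.882  0.524  2.174]
```

```bash
cat >> h.py <<'E'
yaw=-0.081
bx=np.array([np.cos(yaw),np.sin(yaw),0]); by=np.array([-bx[1],bx[0],0]); ez=np.array([0,0,1.])
u=.819*bx+.574*ez; n=-.574*bx+.819*ez
att=R.from_matrix(np.c_[-u,by,-n]).as_rotvec()
bar0=np.array([553,-389,231.])
E
python3 - <<'E'
from h import *
np.set_printoptions(precision=1,suppress=True)
env.movep(bar0-20*u+120*n,att); 
for i,off in enumerate((0,1)):
    if off: env.move_straight(bar0-45*u+100*n-15*by)
    im,d,w=cloud("wrist"); save(f"w{i}",im); np.savez(f"w{i}.npz",im=im,d=d,w=w,p=env.current_eef_pos(),r=env.current_ee_rot())
print(env.current_time_s())
E
```

```text
2.575
```

View pics/w0.png

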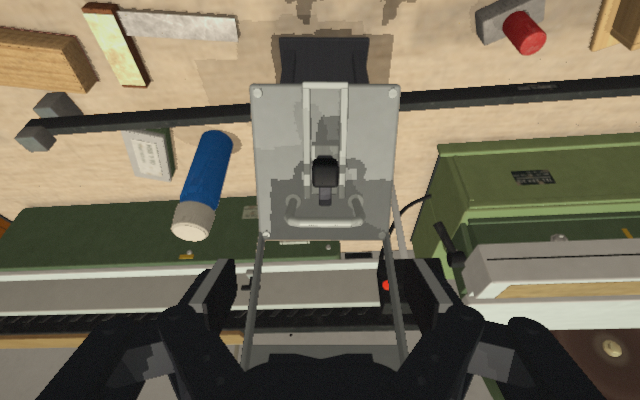

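The wrist view shows the eye bar at about (325,221), the black slide grip at (325,172), and the face corners at (252,86) and (398,86). Next I measure all of them in both wrist views.

Run:
```python
from h import *
np.set_printoptions(precision=2,suppress=True)
for i in (0,1):
    z=np.load(f"w{i}.npz"); w=z["w"]; im=z["im"].astype(int); c=(w-bar0)@np.c_[u,by,n]
    U,Y,N=c[...,0],c[...,1],c[...,2]
    near=(abs(Y)<60)&(U>-130)&(U<40)
    f=near&(abs(N+62)<8)&(abs(Y)>40); P=w[f]; m=P.mean(0); nn=np.linalg.svd(P-m,full_matrices=False)[2][2]; nn*=np.sign(nn[2])
    print(i,"face N",N[f].mean(),"n",nn,n, "Y mid",(np.nanpercentile(Y[near|((abs(Y)<100)&(abs(N+62)<8)&(U>-120)&(U<0))],[.5,99.5])))
    F=(abs(N+62)<8)&(abs(Y)<100)&(U>-150)&(U<70); print(" face rect",cv2.minAreaRect(c[F][:,:2].astype(np.float32)),"pct U",np.percentile(U[F],[.3,99.7]))
    b=near&(abs(N)<9)&(U>-18)&(U<18)&(abs(Y)<45)&(im.sum(-1)>200)
    k=b&(abs(Y)<22); print(" bar U",np.median(U[k]),np.percentile(U[k],[5,95]),"N top",np.percentile(N[k],[50,90]),"Y",np.percentile(Y[b],[1,99]),k.sum(),"slope",np.polyfit(Y[k],U[k],1))
    g=near&(N>-20)&(N<10)&(U>-80)&(U<-15)&(abs(Y)<25)&(im.max(-1)<70)
    print(" grip U",np.percentile(U[g],[2,98]),"Y",np.percentile(Y[g],[2,98]),"Ntop",np.percentile(N[g],[50,90]),g.sum())
```

```text
0 face N -61.090000002513875 n [-0.57  0.05  0.82] [-0.57  0.05  0.82] Y mid [-66.66  77.26]
 face rect ((-25.200843811035156, 5.2501068115234375), (150.32337951660156, 187.92953491210938), 89.94456481933594) pct U [-118.14   50.89]
 bar U 0.045345937521509165 [-2.89  5.14] N top [4.36 5.66] Y [-30.39  41.17] 489 slope [0.01 0.46]
 grip U [-50.86 -30.26] Y [-6.16 16.36] Ntop [-2.77 -1.52] 672
1 face N -61.09510002778593 n [-0.57  0.05  0.82] [-0.57  0.05  0.82] Y mid [-66.68  77.09]
 face rect ((-25.332412719726562, 5.4575042724609375), (150.279052734375, 188.33221435546875), 89.82392883300781) pct U [-118.6    52.18]
 bar U -0.8036622570868124 [-3.    3.99] N top [4.33 5.64] Y [-30.65  40.61] 555 slope [ 0.01 -0.3 ]
 grip U [-51.   -27.83] Y [-6.27 15.9 ] Ntop [-2.89 -1.68] 731
```

```bash
cat >> h.py <<'E'
bar=bar0+.2*u+5.2*by+.8*n
def at(a,b,c): return bar+a*u+b*by+c*n
E
python3 - <<'E'
from h import *
np.set_printoptions(precision=1,suppress=True)
st=lambda t:print(t,env.current_contact_force()@np.c_[u,by,n],(np.array(env.current_eef_pos())-bar)@np.c_[u,by,n],round(env.current_finger_gap(),3),round(env.current_time_s(),1))
env.move_straight(at(-40.5,0,40),att); st("above")
env.move_straight(at(-40.5,0,-12),speed=80); st("down")
env.grasp(40); st("grip")
env.move_straight(at(-76,0,-12),speed=60); st("pull")
for k in range(-77,-86,-1):
    env.move_straight(at(k,0,-12),speed=30); f=env.current_contact_force()@u; st(k)
    if f>14: break
env.hold(.2)
env.open_gripper(); st("open")
env.move_straight(at(k,0,70)); st("up")
im,d,w=cloud("wrist"); save("w2",im); c=(w-bar)@np.c_[u,by,n]
g=(c[...,2]>-20)&(c[...,2]<10)&(c[...,0]<-20)&(c[...,0]>-120)&(abs(c[...,1])<25)&(im.max(-1)<70)
print(np.percentile(c[g],[2,98],axis=0),g.sum())
E
```

```text
above [-0.4 -0.3 -0.5] [-39.8  -0.   40.5] 1.001 3.1
down [0.8 0.8 1. ] [-40.3  -0.2 -11.8] 0.997 3.9
grip [-0.8 -5.   4.1] [-40.2  -1.  -11.5] 0.271 4.5
pull [-0.3 -5.8  9.9] [-77.1  -0.9 -11.6] 0.274 5.3
-77 [ 0.6 -5.5  7.9] [-77.5  -0.8 -11.6] 0.269 5.5
-78 [ 1.  -4.5  6.8] [-78.3  -0.8 -11.5] 0.273 5.8
-79 [ 1.8 -4.4  5.9] [-79.1  -0.9 -11.5] 0.269 6.0
-80 [ 5.2 -4.4  3.8] [-79.2  -0.9 -11.5] 0.27 6.3
-81 [ 8.3 -3.6  0.1] [-79.3  -0.9 -11.5] 0.272 6.5
-82 [12.9 -3.9 -2.6] [-79.3  -0.9 -11.5] 0.272 6.8
-83 [15.9 -2.7 -5.5] [-79.4  -1.  -11.4] 0.274 7.0
open [-0.   0.1  0.5] [-83.2   0.1 -12.1] 1.005 7.8
up [-0.7  0.3 -0.5] [-83.3   0.1  69.7] 1.0 8.5
[[-90.  -10.9 -18.8]
 [-69.7  11.4  -1.9]] 892
```

The slide is on its stop: the force rises at u = -79, and the grip now reads -80 from the bar. Next is the hook.

```bash
cat >> h.py <<'E'
def down(a):
    x=np.array([np.cos(a),np.sin(a),0]); y=np.array([-x[1],x[0],0]); return R.from_matrix(np.c_[-x,y,-ez]).as_rotvec()
E
python3 - <<'E'
from h import *
np.set_printoptions(precision=1,suppress=True)
a=np.radians(19); x=np.array([np.cos(a),np.sin(a),0]); y=np.array([-x[1],x[0],0])
env.move_straight(at(-83,0,110)); env.movep([477,-45,270],down(a))
for i,o in enumerate((0,1)):
    if o: env.move_straight([465,-25,250])
    im,d,w=cloud("wrist"); save(f"r{i}",im)
    roi=(abs(w[...,0]-477)<70)&(abs(w[...,1]+45)<70); mx=im.max(-1)
    B=roi&(abs(w[...,2]-50)<4); A=roi&(abs(w[...,2]-12)<4)
    T=roi&(w[...,2]>145)&(w[...,2]<175); S=roi&(w[...,2]>64)&(w[...,2]<92)&(mx>70); G=roi&(w[...,2]>90)&(w[...,2]<150)&(mx<70)
    for nm,m in dict(foot=A,block=B,end=T,shoulder=S,grip=G).items():
        if m.sum()>5: print(nm,m.sum(),cv2.minAreaRect(w[m][:,:2].astype(np.float32)),w[m].mean(0),np.percentile(w[m][:,2],[5,95]))
print(env.current_time_s())
E
```

```text
foot 1907 ((478.2252197265625, -39.02864456176758), (108.7535171508789, 64.01677703857422), 19.04682731628418) [466.4 -44.4  11.5] [ 9.6 13.4]
block 888 ((478.5544738769531, -39.119415283203125), (73.86579895019531, 37.836448669433594), 20.32032585144043) [470.7 -42.5  51.2] [49.6 52.6]
end 519 ((476.3790588378906, -38.805179595947266), (21.17234230041504, 19.158924102783203), 17.447080612182617) [475.5 -39.  156.8] [146.3 160.3]
shoulder 240 ((460.803466796875, -43.842254638671875), (17.06768798828125, 15.455370903015137), 18.348363876342773) [460.  -44.3  81. ] [75.3 85.1]
grip 301 ((469.18377685546875, -41.22074508666992), (7.844086647033691, 14.774353981018066), 23.4739990234375) [467.1 -42.2 128.1] [ 96.9 147.3]
foot 2012 ((478.7462158203125, -39.018028259277344), (109.28028869628906, 63.42471694946289), 19.396625518798828) [464.6 -40.6  11.5] [ 9.9 13.1]
block 942 ((478.1517028808594, -39.374542236328125), (72.82775115966797, 37.45368957519531), 19.08561134338379) [469.3 -40.1  51.1] [49.4 52.5]
end 603 ((476.5117492675781, -38.09403991699219), (21.76624298095703, 19.134912490844727), 2.0621912479400635) [475.2 -38.6 156.7] [146.2 160.4]
shoulder 316 ((477.13446044921875, -37.588199615478516), (52.39821243286133, 15.517054557800293), 20.57288932800293) [462.1 -42.4  80.9] [74.6 84.9]
grip 413 ((471.0166931152344, -36.80173873901367), (22.614459991455078, 13.36452865600586), 70.16730499267578) [467.2 -40.6 128.2] [ 98.7 147.4]
10.725
```

View pics/r0.png

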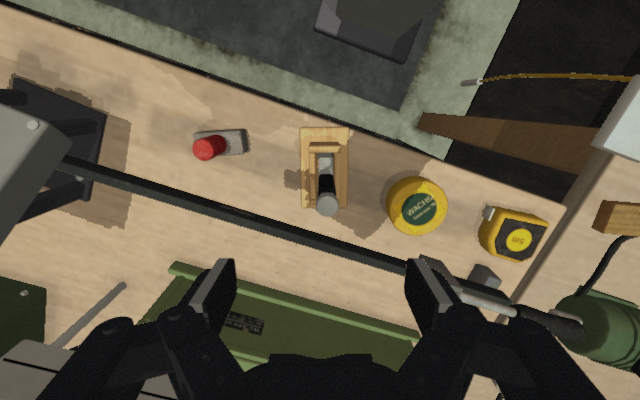

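Both views put the hook at (476.5,-38.7) with yaw 19.4° and its top at z=160, which matches 12+147. The rest block top is at 51. I'll grasp it now.

Run:
```python
from h import *
np.set_printoptions(precision=1,suppress=True)
a=np.radians(19.4); p=np.array([476.5,-38.7,0])
st=lambda t:print(t,np.array(env.current_contact_force()),np.array(env.current_eef_pos()),round(env.current_finger_gap(),3),round(env.current_time_s(),1))
env.movep(p+[0,0,200],down(a)); env.move_straight(p+[0,0,121],speed=80); st("down")
env.grasp(80); st("grip")
env.move_straight(p+[0,0,190],speed=100); st("lift")
env.move_straight(p+[0,0,270]); 
env.movep(at(-60,10,180),att); env.move_straight(at(0,0,140),att); st("pre")
im,d,w=cloud("wrist"); save("p0",im); c=(w-at(0,0,140))@np.c_[u,by,n]; np.savez("p0.npz",im=im,c=c)
k=(abs(c[...,0])<40)&(abs(c[...,1])<14)&(c[...,2]<-30)&(c[...,2]>-118)
print(k.sum())
if k.sum():
  for lo in range(-118,-20,10):
    m=k&(c[...,2]>lo)&(c[...,2]<lo+10)
    if m.sum(): print(lo,m.sum(),np.percentile(c[m],[2,98],axis=0)[:,:2].ravel())
```

```text
down [ 0.5 -0.3  0.3] [476.9 -38.7 121.5] 1.0 12.2
grip [-0.8 -0.8  2.3] [476.7 -38.9 121.2] 0.181 12.8
lift [-0.7 -0.  -1.9] [476.1 -38.6 189.4] 0.183 13.7
pre [ 0.5  0.1 -2.1] [ 472.9 -376.3  345.8] 0.175 16.3
1306
-108 59 [-23.8  -5.7 -22.2  10.7]
-98 88 [-23.6  -6.5 -17.4  11.5]
-88 75 [-23.7  -4.9 -22.    9.8]
-78 88 [-23.8  -5.  -22.3   9.7]
-68 104 [-23.8  -5.3 -22.    9.6]
-58 43 [-25.4  -5.4 -23.1   9.7]
-48 631 [-25.2  -5.2  -8.1  10. ]
-38 218 [-16.7  -4.6  -8.4   9.4]
```

View pics/p0.png

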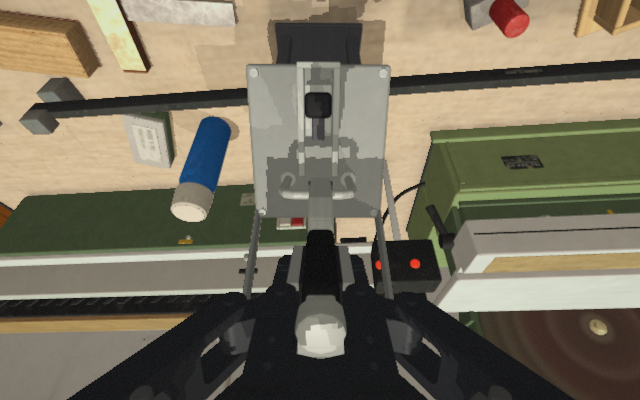

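The hook is held square: its lower leg is at u≈-24 (-25 ideal), and y is centred within 2 mm. The eye is clear below it at about (318,185). Pressing it on now.

Run:
```python
from h import *
np.set_printoptions(precision=1,suppress=True)
def st(t):
    f=env.current_contact_force()@np.c_[u,by,n]; print(t,f,(np.array(env.current_eef_pos())-bar)@np.c_[u,by,n],round(env.current_time_s(),1)); return f
env.move_straight(at(0,-1,110),speed=80); st("mouth")
for c in list(range(104,58,-6))+[59,57,56,55,54,53,52,51,50,49]:
    env.move_straight(at(0,-1,c),speed=40); f=st(c)
    if (f[2]>16 and c<62) or np.linalg.norm(f)>35: break
im,d,w=cloud("wrist"); save("i0",im)
im,d,w=cloud("side"); save("i1",cv2.resize(im[80:170,290:370],None,fx=6,fy=6,interpolation=2))
```

```text
mouth [-1.1 -0.4 -1. ] [ -0.2  -1.  110.2] 16.8
104 [-0.  -0.9  5.3] [  0.6  -1.5 104.6] 17.1
98 [-2.  -1.5  7. ] [ 0.2 -1.4 98.4] 17.4
92 [-3.8 -0.9  5.4] [-0.7 -1.1 92.1] 17.7
86 [-4.9 -2.   3.8] [-1.4 -0.8 85.8] 18.0
80 [-5.3 -1.5  1.5] [-1.7 -0.6 79.5] 18.3
74 [-8.1 -0.8 -1.4] [-1.7 -0.5 73.4] 18.6
68 [-8.9  0.  -6.2] [-1.9  0.  67.2] 18.9
62 [-1.1 -0.4 -0.5] [ 1.3 -1.3 62.4] 19.2
59 [-2.1  0.2 -1.6] [ 0.3 -1.  59.1] 19.5
57 [-1.6  0.5 -1.8] [-0.1 -1.  56.9] 19.7
56 [-1.7  0.1 -1.6] [-0. -1. 56.] 20.0
55 [-2.6  1.4  5.3] [ 0.1 -1.1 55.5] 20.2
54 [-5.   3.4 18.8] [ 0.2 -1.1 55.3] 20.5
```

The gate force peaked, then fell to zero between 68 and 62 (snapped shut), and the bar bottomed at 55. I'll ease off, release and back out along n.

Run:
```python
from h import *
np.set_printoptions(precision=1,suppress=True)
env.move_straight(at(0,-1,58),speed=40); env.hold(.3); print(env.current_contact_force())
env.open_gripper(); env.move_straight(at(0,-1,150)); env.move_straight(at(-60,0,170)); env.hold(1.5)
im,d,w=cloud("wrist"); im2,d,w=cloud("side"); print(env.current_time_s(),env.current_contact_force(),env.current_finger_gap())
save("f",np.hstack([cv2.resize(im[20:300,220:430],(390,520)),cv2.resize(im2[85:175,295:365],(404,520),interpolation=2)]))
```

```text
[-0.1  0.6 -2. ]
24.7667 [ 0.2 -1.1 -0. ] 1.0006087870283216
```

View pics/f.png

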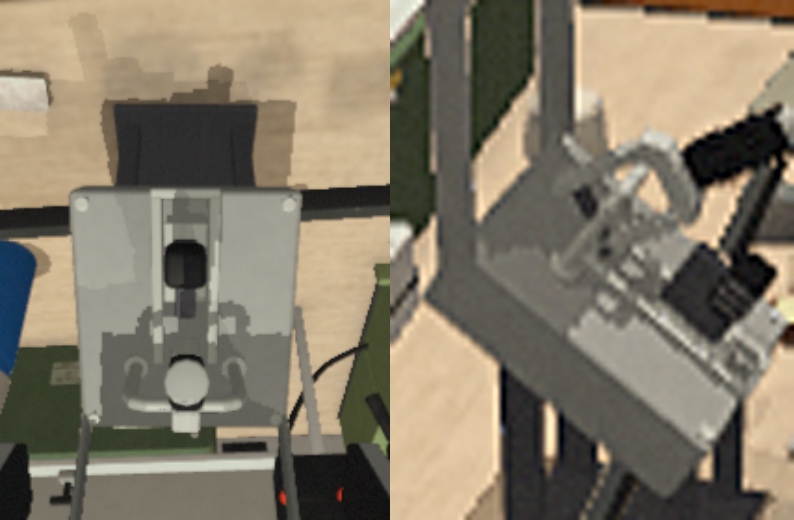

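The hook is on the bar at about (185,400) in the left pane, leaning towards the robot with the bar inside its U, and the slide is still down at (185,262). I'll check that nothing is moving, then hand in.

Run:
```python
from h import *
def top():
    im,d,w=cloud("wrist"); c=(w-bar)@np.c_[u,by,n]
    k=(abs(c[...,0])<110)&(abs(c[...,1])<30)&(c[...,2]>45)&(c[...,2]<130)
    g=(abs(c[...,0]+80)<25)&(abs(c[...,1])<25)&(abs(c[...,2]+5)<12)&(im.max(-1)<70)
    return c[k].mean(0),c[k].max(0),np.percentile(c[g][:,0],[2,98]),im
a=top(); env.hold(1); b=top(); print(a[:3],b[:3],np.abs(a[3].astype(int)-b[3])[80:330,240:400].max())
if np.linalg.norm(a[0]-b[0])<1: print(env.close_job())
```

```text
(array([-46.23620373,   1.21828643,  78.21759264]), array([-29.43769542,  10.63630656,  85.26841469]), array([-89.56942945, -56.65621782])) (array([-46.25623317,   1.24354652,  78.22537975]), array([-29.71736968,  10.65491087,  86.06858088]), array([-89.5877526 , -56.57330887])) 22
the job is handed in; nothing more can be done
None
```

The job is handed in, and the judge's verdict did not come back: the slide is on its lower stop, and the snap hook hangs at rest on the eye bar with nothing touching it. I judged the gate shut from the force drop as it snapped, not from seeing it closed.

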